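Open the starter box and switch its tripped breaker back on

TASK

The grey starter box on the bench has tripped: give the wing knob in the middle of its cover a quarter turn anticlockwise, right round to its stop, lift the cover off and set it down gently, right way up and flat, across the two wooden strips laid out side by side to the left of the box, with the latch bar under it hanging free between them. Then push the breaker's black toggle inside the box right over to its stop, away from the side with the louvres. Leave the screwdriver, screw jar and tape roll where they are.

Things in the scene. Friction and masses are not known exactly. Their poses are not given: they have to be found in the camera images.
- enclosure: The starter box: a fixed grey sheet-steel enclosure lying on its back, 200 mm along its x, 270 mm along its y, 100 mm high; origin at the centre of its underside, on the bench, z up. Louvres and a small blank plate are on its -x side, three black cable glands on its +x side. Lugs at its two ends (+-y) reach 24 mm further out, flat on the bench.
- seat (a point): Middle of the hatch opening, level with the box's upper face, 100 mm above the bench; axes as the box. The opening under the cover is 120 mm along x by 190 mm along y, in sheet 4 mm thick. A drip rim 5 mm high surrounds the seated cover with 2 mm of play on each side.
- cover_under (a point): Centre of the underside of the loose sheet-metal cover: 160 mm along its x, 230 mm along its y, 4 mm thick; about 0.45 kg with its latch, balanced at the centre. Seated, it is at seat with the same axes. Under it hangs a flat steel latch bar 170 x 18 mm, its underside 12 mm (centre nut 15 mm) below this point; it turns with the wing knob and is parallel to the wing.
- latch_grip (a point): On the knob's axis at the height to grip, 27.5 mm above the cover's underside. The knob is a black wing 52 mm long, 13 mm thick, rising to 40 mm above the cover's underside, on a round base 42 mm across whose top is 12 mm above the cover's underside. The point's x axis runs along the wing. The cover is lifted by this wing.
- latch (a joint): Angle of the wing knob against the cover, rad. 0 = locked: wing and bar lie along the cover's x, the bar's ends caught under the long edges of the opening. 1.57 = stop, a quarter turn anticlockwise seen from above: wing and bar lie along the cover's y and the cover lifts straight off (the bar clears the edges from about 0.95). Stays where it is left; turning takes about 0.1 N m.
- wide_strip_top (a point): Centre of the top face of the wider loose wooden strip (white-painted), 45 mm along its x, 300 mm along its y, 18 mm high, lying flat on the bench.
- narrow_strip_top (a point): Centre of the top face of the narrower loose wooden strip (bare pine), 30 mm along its x, 360 mm along its y, 18 mm high, lying parallel to the other. The cover belongs on top of both, halfway between their two centres, its y axis along the strips, the latch bar (along the strips) in the gap between them.
- toggle_tip (a point): Middle of the tip of the breaker's black toggle inside the box: 22 mm wide along the box's y, 9 mm thick. Its pivot runs along the box's y, 28 mm from this point, 50 mm above the bench; the breaker's face is 53 mm above the bench. The tip is about 75 mm above the bench at both ends of its throw, 78 mm at mid-throw. Axes as the box's when toggle is 0.
- toggle (a joint): Angle of the toggle, rad. 0 = tripped, leaning 0.5 rad towards the box's -x; 1.0 = on, against its stop, leaning 0.5 rad towards the box's +x. It is stiff (about 2 N at the tip) and stays where it is left.
- screwdriver: Bystander: blue-handled screwdriver, 214 mm long, lying on the bench; origin at the centre of its underside.
- screw_jar: Bystander: glass jar of screws, 68 mm across, 84 mm high; origin at the centre of its underside.
- tape_roll: Bystander: roll of masking tape, 104 mm across, 25 mm high, lying flat; origin at the centre of its underside.

How it is judged:
By the outcome, as a careful person would: the job done as asked, in the order asked, and still so for the second after the job is handed in, with the robot touching nothing.
It also fails if it takes over 58 s, if anything falls off the work surface, if the arm or the gripper's body presses on something with over 40 N, if the wrist force passes 120 N, or if a joint passes its speed limit or range.

ROBOT

A 6-joint arm with a two-finger parallel gripper is mounted at the origin on a cart in front of the work surface, level with it; the furniture and walls round the work are solid. World frame = base frame: x ahead of the robot, y to its left, z up, the work surface at z = 0. Lengths are in m, angles in degrees, forces in N, time in s.
With the tool pointing down it reaches from about 0.3 to 0.825 m from the base axis. Payload 5.4 kg.
Tool frame: the origin (TCP) lies midway between the tips of the shut fingers; the grasp point (between the pads) lies 19 mm behind it; z points along the fingers, y is the line along which they close (so a half turn about z gives the same grasp; the last joint's range is limited). The gripper opens to 92 mm and grips with 3 to 60 N. Pads are 20 mm wide; open, the fingers measure 128 mm over their backs; the gripper's body (75 mm by 189 mm) begins 69 mm behind the grasp point.
Start: joints at [-77.24, 9.076, 91.501, -0, 79.423, -12.038], TCP at [0.241, -0.522, 0.215] pointing down, gripper open.
Joint ranges: [-166.64, 166.64], [-54.1, 131.32], [10.49, 154.53], [-73.88, 253.88], [9.74, 151.15], [-171.62, 171.62]. Speed limits (degrees/s): [147.25, 147.25, 180, 180, 180, 180].

INTERFACE

Orientations are given as a 3x3 rotation matrix whose columns are the frame's x, y, z axes.
In Python, from rig import env gives the robot as it stands. The module is installed in compiled form; this text tells all that it offers.
- The arm moves only by the tool jog_arm, never from a script. Its arguments are lists of equal length, an entry for each row: "slide": the shift along the tool's x, y, z in cm, a list of three; "turn": the turn, a rotation vector about the tool's x, y, z in rad, a list of three; "fingers": the gripper's target within -1 to 1 (fully open at 1, half-way at 0, shut at -1). In form: {"slide": [[dx, dy, dz], ...], "turn": [[wx, wy, wz], ...], "fingers": [fingers, ...]}. A call has exactly 5 rows; each row is the pose to reach, as a shift and turn from the pose commanded when the call began, along the tool's axes at that moment; what a row does not reach only later rows make up. A row lasts 1/10 s, in which the tool goes at most 50 mm and 8.59 degrees, less where a joint would pass 70% of its speed; a pose out of reach is approached as far as the arm can. A call with a gripper value outside its range is refused whole. The fingers move at their own pace and stop on an object; "grip_force" is the grip in N (left out, the last holds). Time passes only in rows, so rows that repeat a pose let the fingers close, or fill a call up. It gives the time, the measured TCP pose, the force, the opening and the grip force at its end, in the units of the state.
- env.get_state(): the state, without advancing time (a new reading comes with each control period).
- env.capture(name): name is "side" or "top" or "wrist"; returns a dict with "color" (400x640x3 uint8, red, green, blue), "fov_y" (degrees; the focal length in pixels is half the picture's height over the tangent of half this angle, whatever the lens; pixels are square), "cx", "cy" (the principal point, pixels), "R" (3x3) and "t" (3): a world point X has camera coordinates R X + t; the wrist camera has in their place "mount" (4x4, takes a point from camera to tool coordinates, whose origin is the TCP and whose axes are the flange's). Camera axes: x right, y down, z forward; pixel columns grow to the right and rows downward; lengths in m; the calibration is good to about 2 mm. A picture is of the moment at which its call begins: read the wrist's pose just before it. There is no depth.
- env.hand_in(): hands the job in; it is judged then, once.
The state is a dict: "time_s": time; "joint_pos": joint angles; "qvel": joint speeds; "tau": joint torques, N m; "ee_pos": TCP position; "tcp_rot": TCP orientation; "contact_force": force on the tool from outside, world axes, zero at the start; "moment": the same for the moment, N m; "gripper_width": opening from 0.0 (shut) to 1.0 (fully open); "grip_force": force on a finger pad.
Only numpy, scipy, OpenCV 4.12 (cv2) and the standard library are available. Lean on these libraries where they do the work, as an engineer would, in place of code of your own. Each camera call takes 0.05 s, during which the arm holds its last target. There are 200 camera calls.

## Working session

There is one attempt and no reset: what is moved stays moved. The work goes in short steps, Python scripts to look and compute and a tool call to move; the robot and the scene stay as the last step left them, time stands still between calls to the robot, and variables do not carry over. Pictures are saved under pics/ and viewed, at most 10 in all, crops included, and the job is handed in when it is done.

Besides the shell and the picture viewer there is one more tool, called after "Request:" as name(argument=value, ...) on one line, values as JSON. jog_arm: Moves the arm, as the interface text tells. Its arguments: {"type":"object","properties":{"slide":{"type":"array"},"turn":{"type":"array"},"fingers":{"type":"array"},"grip_force":{"type":"number"}},"required":["slide","turn","fingers"]}

```bash
mkdir -p pics; cat > h.py <<'E'
import numpy as np, cv2
from rig import env
def K(c):
    f=c["color"].shape[0]/2/np.tan(np.radians(c["fov_y"])/2); return f,c["cx"],c["cy"]
def cap(n,save=None):
    s=env.get_state(); c=env.capture(n)
    if "mount" in c:
        T=np.eye(4);T[:3,:3]=np.array(s["tcp_rot"]);T[:3,3]=s["ee_pos"]
        W=np.linalg.inv(T@np.array(c["mount"])); c["R"]=W[:3,:3]; c["t"]=W[:3,3]
    c["R"]=np.array(c["R"]);c["t"]=np.array(c["t"])
    if save: 
        cv2.imwrite(save,c["color"][:,:,::-1]); np.savez(save+".npz",**{k:c[k] for k in("color","fov_y","cx","cy","R","t")})
    return c
def load(p): return dict(np.load(p+".npz"))
def px2w(c,uv,z):
    f,cx,cy=K(c); uv=np.atleast_2d(uv).astype(float)
    d=np.c_[(uv[:,0]-cx)/f,(uv[:,1]-cy)/f,np.ones(len(uv))]@c["R"]
    o=-c["R"].T@c["t"]; return o+d*((z-o[2])/d[:,2])[:,None]
def w2px(c,X):
    f,cx,cy=K(c); p=np.atleast_2d(X)@c["R"].T+c["t"]; return p[:,:2]/p[:,2:]*f+[cx,cy]
E
python3 - <<'E'
from h import *
np.set_printoptions(precision=3,suppress=True)
for n in("top","side"):
    c=cap(n,f"pics/{n}0.png"); print(n,-c["R"].T@c["t"],c["R"].tolist(),c["fov_y"])
a=[cv2.imread(f"pics/{n}0.png") for n in("top",)]
s=env.get_state();print(s)
E
```

```text
top [ 0.544 -0.051  1.243] [[0.01329387742180536, -0.9999015231143137, -0.004496320358941354], [-0.9977575885628674, -0.012970104461027714, -0.06566255291627028], [0.06559776892780711, 0.005359147688415168, -0.9978317554817284]] 55.09534045328543
side [0.335 0.811 0.531] [[-0.9405802999261575, -0.3385607254471417, 0.026178895613166296], [-0.1626307021729892, 0.38145369695188036, -0.909969412558721], [0.2980938679368303, -0.8601567951637936, -0.4138482011946063]] 57.33531903903879
{'time_s': 0.1, 'joint_pos': array([-77.241,   9.108,  91.564,   0.003,  79.422, -12.038]), 'qvel': array([-0.018, -0.028, -0.212, -0.086, -0.064,  0.011]), 'tau': array([  0.001, -38.65 , -32.296,   0.07 ,   0.034,  -0.   ]), 'ee_pos': array([ 0.241, -0.521,  0.214]), 'tcp_rot': array([[ 0.908,  0.419, -0.   ],
       [ 0.419, -0.908,  0.002],
       [ 0.   , -0.002, -1.   ]]), 'contact_force': array([-0.1  ,  0.937, -0.551]), 'moment': array([ 0.002, -0.011, -0.   ]), 'grip_force': 0.0, 'gripper_width': 0.9967187376223297}
```

View pics/top0.png

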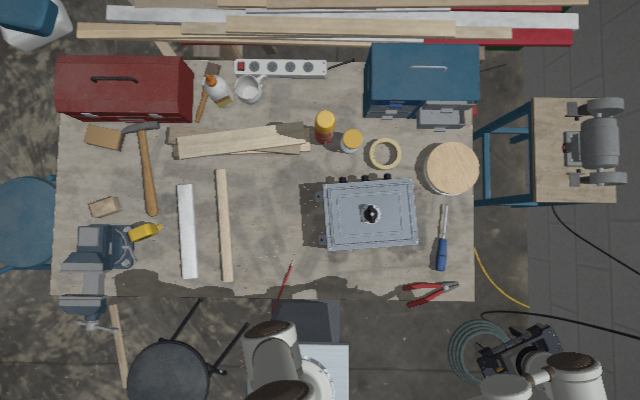

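View pics/side0.png

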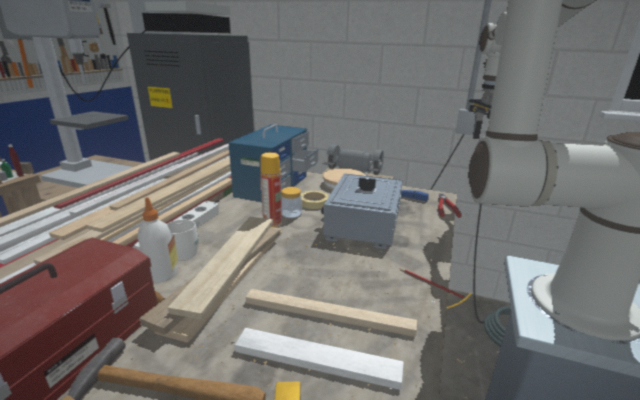

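The top view shows the box around (370,213), with its glands at the top edge (world +x). The white strip is at (187,231) and the pine strip at (224,225). I'll enlarge this area to get corners.

```bash
python3 - <<'E'
from h import *
im=cv2.imread("pics/top0.png")
a=cv2.resize(im[160:290,165:295],None,fx=3,fy=3,interpolation=cv2.INTER_CUBIC)
b=cv2.resize(im[165:265,310:430],None,fx=3.9,fy=3.9,interpolation=cv2.INTER_CUBIC)[:390]
b=cv2.resize(im[165:265,315:418],(402,390),interpolation=cv2.INTER_CUBIC)
cv2.imwrite("pics/crop0.png",np.hstack([a,b]))
E
```

```text
(no output)
```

View pics/crop0.png

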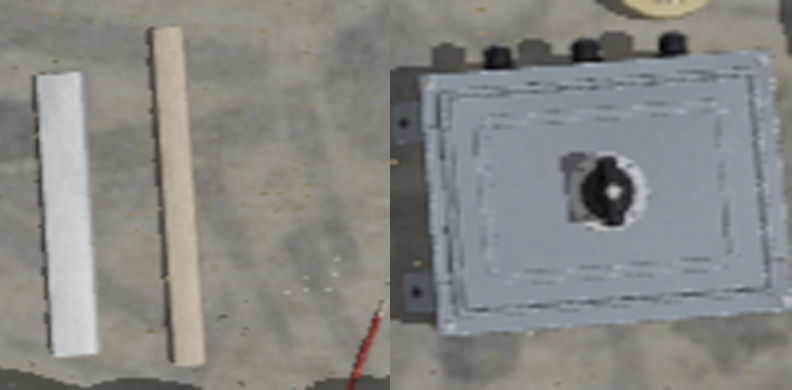

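The crop shows both strips leaning slightly and the box rotated by about 4°. The knob top is near (610,190) in the crop, with the wing vertical, roughly along world x.

```bash
python3 - <<'E'
from h import *
np.set_printoptions(precision=4,suppress=True)
c=load("pics/top0.png")
def P(l,s,ox,oy,z): return px2w(c,(np.array(l)+.5)/s-.5+[ox,oy],z)
for n,l in(("white",[(38,74),(81,72),(98,353),(54,356)]),("pine",[(151,28),(181,27),(204,363),(173,365)])):
    p=P(l,3,165,160,.018);print(n,p[:,:2].tolist(),"c",p.mean(0)); v=(p[0]+p[1]-p[2]-p[3])/2;print(np.linalg.norm(v),np.degrees(np.arctan2(v[1],v[0])))
p=P([(30,75),(377,53),(400,308),(50,333)],3.9,315,165,.1);print("box",p,p.mean(0))
v=(p[0]+p[3]-p[1]-p[2])/2;print(np.linalg.norm(v),np.degrees(np.arctan2(v[1],v[0]))-90)
v=(p[0]+p[1]-p[2]-p[3])/2;print(np.linalg.norm(v),np.degrees(np.arctan2(v[1],v[0])))
print("knob",P([(220,190)],3.9,315,165,.14))
s=env.get_state();print(cap("wrist")["R"],env.capture("wrist")["mount"])
E
```

```text
white [[0.6487421790730449, 0.39523274788855617], [0.6514849150190046, 0.3492048982752842], [0.35463101504620165, 0.3210839810983584], [0.3508610791295404, 0.3673946620466504]] c [0.5014 0.3582 0.018 ]
0.29868090420393123 5.375172216813289
pine [[0.6998323808105171, 0.27561519947288077], [0.7013214010571933, 0.24342389167850972], [0.34579715656440446, 0.20902951573940262], [0.34326169573234455, 0.2416290856731105]] c [0.5226 0.2424 0.018 ]
0.35768529467172716 5.485135253573979
box [[ 0.6488 -0.0691  0.1   ]
 [ 0.6691 -0.335   0.1   ]
 [ 0.475  -0.3518  0.1   ]
 [ 0.4525 -0.0866  0.1   ]] [ 0.5613 -0.2106  0.1   ]
0.2664519536720131 4.608497094337352
0.19595561099776665 5.017333980607621
knob [[ 0.5619 -0.2093  0.14  ]]
[[ 0.4197 -0.9077 -0.0022]
 [-0.8666 -0.4014  0.2965]
 [-0.27   -0.1225 -0.955 ]] [[ 0.0003 -0.9549 -0.2969  0.085 ]
 [ 1.      0.0005 -0.0005  0.0003]
 [ 0.0007 -0.2969  0.9549 -0.1717]
 [ 0.      0.      0.      1.    ]]
```

Request:
jog_arm(slide=[[4.2, -1.5, -0.5], [8.4, -2.9, -1], [12.6, -4.4, -1.5], [16.9, -5.9, -2], [21.1, -7.4, -2.5]], turn=[[0, 0, 0.1], [0, 0, 0.2], [0, 0, 0.3], [0, 0, 0.349], [0, 0, 0.349]], fingers=[1, 1, 1, 1, 1])

```text
time_s: 0.7
ee_pos: [0.4027, -0.3648, 0.2397]
tcp_rot: [[0.997, 0.082, 0.0], [0.082, -0.997, 0.0], [0.0, -0.0, -1.0]]
contact_force: [0.7, -1.1, 0.9]
gripper_width: 1.002
grip_force: 0.0
```

```bash
cat >> h.py <<'E'
def rel(x,y,z,yaw):
    "slide cm / turn rad from the current pose to tool-down pose, tool x at yaw degrees"
    from scipy.spatial.transform import Rotation as Ro
    s=env.get_state(); R=np.array(s["tcp_rot"]); a=np.radians(yaw); C,S=np.cos(a),np.sin(a)
    G=np.array([[C,S,0],[S,-C,0],[0,0,-1]])
    print("t",round(s["time_s"],2),"pos",np.round(s["ee_pos"],4),"yaw",round(np.degrees(np.arctan2(R[1,0],R[0,0])),2),"F",np.round(s["contact_force"],1),"w",round(s["gripper_width"],3),
     "slide",np.round(100*R.T@(np.array([x,y,z])-s["ee_pos"]),2),"turn",np.round(Ro.from_matrix(R.T@G).as_rotvec(),4))
E
python3 -c "
from h import *
rel(.562,-.21,.24,4.8)"
```

```text
t 0.7 pos [ 0.4027 -0.3648  0.2397] yaw 4.72 F [ 0.7 -1.1  0.9] w 1.002 slide [ 17.15 -14.11  -0.03] turn [-0.0001 -0.     -0.0013]
```

Request:
jog_arm(slide=[[4, -3.3, 0], [8, -6.6, 0], [11.5, -9.5, 0], [15, -12.3, 0], [17.1, -14.1, 0]], turn=[[0, 0, 0], [0, 0, 0], [0, 0, 0], [0, 0, 0], [0, 0, 0]], fingers=[1, 1, 1, 1, 1])

```text
time_s: 1.2
ee_pos: [0.5619, -0.2087, 0.2393]
tcp_rot: [[0.996, 0.086, 0.0], [0.086, -0.996, 0.001], [0.0, -0.001, -1.0]]
contact_force: [0.4, -0.6, 1.0]
gripper_width: 0.999
grip_force: 0.0
```

```bash
python3 -c "
from h import *
rel(.562,-.21,.24,4.8)
env.capture('top'); c=cap('wrist','pics/w1.png')
rel(.562,-.21,.24,4.8)
print(w2px(c,[[.562,-.21,.14],[.562,-.21,.104]]))"
```

```text
t 1.2 pos [ 0.5619 -0.2087  0.2393] yaw 4.94 F [ 0.4 -0.6  1. ] w 0.999 slide [-0.    0.13 -0.07] turn [-0.0007 -0.0001  0.0024]
t 1.3 pos [ 0.5619 -0.2085  0.2391] yaw 5.06 F [-0.6  0.1 -0.5] w 1.001 slide [-0.01  0.15 -0.09] turn [-0.0011 -0.0001  0.0046]
[[324.8471879  198.33320534]
 [324.51807161 188.00517886]]
```

View pics/w1.png

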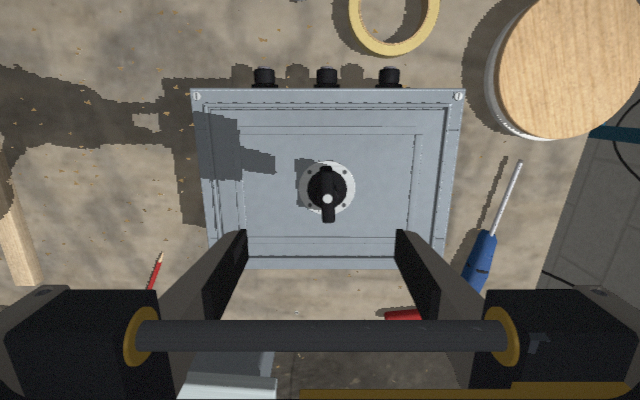

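The wrist view shows the wing's top dot at (328,198) with the wing vertical. The base centre is at (327,187), so the knob lies a few mm to the right of my estimate.

```bash
python3 -c "
from h import *
c=load('pics/w1.png')
print(px2w(c,[(328,198)],.14),px2w(c,[(327,187)],.105))
p=px2w(c,[(191,90),(464,90)],.1);print(p,np.degrees(np.arctan2(*(p[0]-p[1])[:2][::-1]))-90)
rel(.562,-.2125,.114,4.8)"
```

```text
[[ 0.56259793 -0.21294527  0.14      ]] [[ 0.56361588 -0.21247899  0.105     ]]
[[ 0.6484939  -0.07065274  0.1       ]
 [ 0.67213942 -0.33670556  0.1       ]] 5.078835020194191
t 1.3 pos [ 0.5619 -0.2085  0.2391] yaw 5.06 F [-0.6  0.1 -0.5] w 1.001 slide [-0.03  0.41 12.51] turn [-0.0011 -0.0001  0.0046]
```

Request:
jog_arm(slide=[[0.1, 0.4, 4], [0.1, 0.4, 8], [0.1, 0.4, 10.5], [0.1, 0.4, 11.8], [0.1, 0.4, 12.4]], turn=[[0, 0, 0], [0, 0, 0], [0, 0, 0], [0, 0, 0], [0, 0, 0]], fingers=[1, 0.5, 0.2, 0, -0.2], grip_force=25)

```text
time_s: 1.8
ee_pos: [0.5606, -0.2157, 0.1144]
tcp_rot: [[0.997, 0.083, -0.002], [0.083, -0.997, 0.001], [-0.002, -0.001, -1.0]]
contact_force: [-0.7, 0.5, 0.6]
gripper_width: 0.677
grip_force: 0.0
```

Request:
jog_arm(slide=[[0, 0, 0], [0, 0, 0], [0, 0, 0], [0, 0, 0], [0, 0, 0]], turn=[[0, 0, 0], [0, 0, 0], [0, 0, 0], [0, 0, 0], [0, 0, 0]], fingers=[-0.5, -1, -1, -1, -1])

```text
time_s: 2.3
ee_pos: [0.5619, -0.2156, 0.1163]
tcp_rot: [[0.996, 0.084, 0.001], [0.084, -0.996, -0.001], [0.001, 0.001, -1.0]]
contact_force: [0.0, 0.5, -0.1]
gripper_width: 0.241
grip_force: 0.0
```

Request:
jog_arm(slide=[[0, 0, 0], [0, 0, 0], [0, 0, 0], [0, 0, 0], [0, 0, 0]], turn=[[0, 0, 0], [0, 0, 0], [0, 0, 0], [0, 0, 0], [0, 0, 0]], fingers=[-1, -1, -1, -1, -1])

```text
time_s: 2.8
ee_pos: [0.5619, -0.2142, 0.1162]
tcp_rot: [[0.996, 0.084, 0.001], [0.084, -0.996, 0.002], [0.001, -0.002, -1.0]]
contact_force: [-0.0, 5.3, 4.2]
gripper_width: 0.139
grip_force: 24.9
```

Request:
jog_arm(slide=[[0, -0.1, 0], [0, -0.1, 0], [0, -0.1, 0], [0, -0.1, 0], [0, -0.1, 0]], turn=[[0, 0, -0.1], [0, 0, -0.22], [0, 0, -0.34], [0, 0, -0.46], [0, 0, -0.58]], fingers=[-1, -1, -1, -1, -1])

```text
time_s: 3.3
ee_pos: [0.562, -0.2145, 0.1162]
tcp_rot: [[0.785, 0.62, 0.001], [0.62, -0.785, -0.0], [0.001, 0.001, -1.0]]
contact_force: [1.1, 0.9, 1.9]
gripper_width: 0.139
grip_force: 25.0
```

Request:
jog_arm(slide=[[0, 0, 0], [0, 0, 0], [0, 0, 0], [0, 0, 0], [0, 0, 0]], turn=[[0, 0, -0.12], [0, 0, -0.24], [0, 0, -0.36], [0, 0, -0.48], [0, 0, -0.58]], fingers=[-1, -1, -1, -1, -1])

```text
time_s: 3.8
ee_pos: [0.5623, -0.2146, 0.1162]
tcp_rot: [[0.317, 0.948, 0.002], [0.948, -0.317, -0.001], [-0.0, 0.002, -1.0]]
contact_force: [1.9, 1.5, 1.3]
gripper_width: 0.138
grip_force: 25.0
```

Request:
jog_arm(slide=[[0, 0, 0], [0, 0, 0], [0, 0, 0], [0, 0, 0], [0, 0, 0]], turn=[[0, 0, -0.12], [0, 0, -0.24], [0, 0, -0.34], [0, 0, -0.42], [0, 0, -0.44]], fingers=[-1, -1, -1, -1, -1])

```text
time_s: 4.3
ee_pos: [0.5622, -0.2146, 0.1162]
tcp_rot: [[-0.113, 0.994, 0.002], [0.994, 0.113, -0.0], [-0.001, 0.002, -1.0]]
contact_force: [1.6, 1.6, 2.4]
gripper_width: 0.136
grip_force: 25.4
```

```bash
python3 -c "
from h import *
rel(.5628,-.2127,.116,94.9); print(env.get_state()['moment'])"
```

```text
t 4.3 pos [ 0.5622 -0.2146  0.1162] yaw 96.48 F [1.6 1.6 2.4] w 0.136 slide [0.18 0.09 0.02] turn [0.0016 0.0005 0.0275]
[ 0.16286627 -0.17847151 -0.63234621]
```

Request:
jog_arm(slide=[[0, 0, 0], [0, 0, 0], [0, 0, -0.3], [0, 0, -0.8], [0, 0, -1.5]], turn=[[0, 0, 0.02], [0, 0, 0.02], [0, 0, 0.02], [0, 0, 0.02], [0, 0, 0.02]], fingers=[-1, -1, -1, -1, -1], grip_force=40)

```text
time_s: 4.8
ee_pos: [0.56, -0.2139, 0.1294]
tcp_rot: [[-0.093, 0.996, -0.004], [0.996, 0.093, 0.001], [0.002, -0.004, -1.0]]
contact_force: [-0.4, -0.0, -4.9]
gripper_width: 0.136
grip_force: 40.0
```

Request:
jog_arm(slide=[[0, 0, -1], [0, 0, -2.5], [0, 0, -4.5], [0, 0, -6.5], [0, 0, -8]], turn=[[0, 0, 0], [0, 0, 0], [0, 0, 0], [0, 0, 0], [0, 0, 0]], fingers=[-1, -1, -1, -1, -1])

```text
time_s: 5.3
ee_pos: [0.562, -0.2148, 0.2134]
tcp_rot: [[-0.093, 0.996, 0.002], [0.996, 0.093, -0.002], [-0.002, 0.002, -1.0]]
contact_force: [1.0, -0.7, -4.7]
gripper_width: 0.137
grip_force: 40.0
```

```bash
python3 -c "
from h import *
c=cap('wrist','pics/w2.png');rel(.512,.3003,.2,5.4);print(env.get_state()['moment'])
c=cap('top','pics/top2.png')"
```

```text
t 5.35 pos [ 0.5631 -0.2155  0.216 ] yaw 95.33 F [ 0.8  0.3 -2.3] w 0.141 slide [51.84 -0.31  1.38] turn [ 7.4000e-03 -7.0000e-04  1.5696e+00]
[-0.03732894 -0.19548136 -0.00571631]
```

View pics/w2.png

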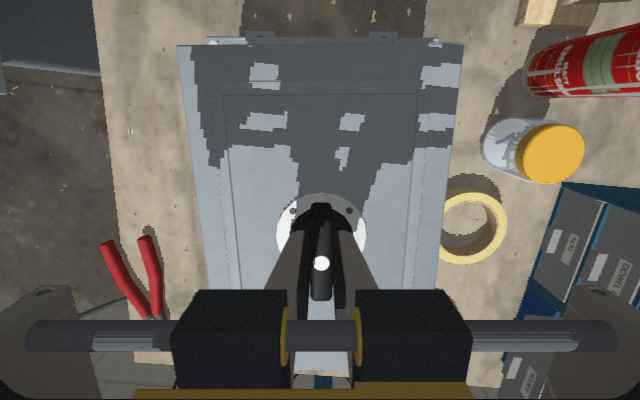

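The cover is off. Its edges are symmetric about column 320 and square to the tool. Next I carry it over the strips.

Request:
jog_arm(slide=[[2, 0, 0], [5.5, 0, 0], [10, 0, 0], [14.5, 0, 0], [19, 0, 0]], turn=[[0, 0, 0.05], [0, 0, 0.15], [0, 0, 0.27], [0, 0, 0.4], [0, 0, 0.53]], fingers=[-1, -1, -1, -1, -1])

```text
time_s: 5.9
ee_pos: [0.5428, -0.0236, 0.2097]
tcp_rot: [[0.429, 0.903, -0.001], [0.903, -0.429, 0.0], [-0.0, -0.002, -1.0]]
contact_force: [-0.2, 0.5, -4.0]
gripper_width: 0.136
grip_force: 39.9
```

Request:
jog_arm(slide=[[3.9, -2.3, 0], [7.8, -4.6, 0], [11.6, -6.8, 0], [15.5, -9.1, 0], [19, -11.2, 0]], turn=[[0, 0, 0.13], [0, 0, 0.26], [0, 0, 0.39], [0, 0, 0.52], [0, 0, 0.64]], fingers=[-1, -1, -1, -1, -1])

```text
time_s: 6.4
ee_pos: [0.5217, 0.1963, 0.2098]
tcp_rot: [[0.883, 0.47, -0.001], [0.47, -0.883, -0.0], [-0.001, -0.001, -1.0]]
contact_force: [0.4, 0.6, -4.8]
gripper_width: 0.14
grip_force: 39.9
```

```bash
python3 -c "
from h import *
rel(.512,.3003,.16,5.4)"
```

```text
t 6.4 pos [0.5217 0.1963 0.2098] yaw 28.02 F [ 0.4  0.6 -4.8] w 0.14 slide [ 4.04 -9.63  4.98] turn [-0.0004  0.0013  0.3948]
```

Request:
jog_arm(slide=[[1.4, -3.4, 1], [2.6, -6.2, 2], [3.4, -8.2, 3.5], [3.9, -9.3, 4.6], [4, -9.6, 5]], turn=[[0, 0, 0.12], [0, 0, 0.24], [0, 0, 0.34], [0, 0, 0.39], [0, 0, 0.395]], fingers=[-1, -1, -1, -1, -1])

```text
time_s: 6.9
ee_pos: [0.5106, 0.2986, 0.1581]
tcp_rot: [[0.995, 0.1, -0.004], [0.1, -0.995, -0.001], [-0.004, 0.001, -1.0]]
contact_force: [0.4, 0.2, -4.2]
gripper_width: 0.135
grip_force: 39.9
```

```bash
python3 -c "
from h import *
c=cap('wrist','pics/w3.png');d=cap('top','pics/top3.png');rel(.512,.3003,.16,5.4)
b=cv2.resize(cv2.imread('pics/top3.png')[155:295,120:280],(457,400),interpolation=cv2.INTER_CUBIC)
a=cv2.imread('pics/w3.png')
cv2.imwrite('pics/m3.png',np.hstack([a[:,150:490],b]))"
```

```text
t 7.0 pos [0.5115 0.2975 0.1592] yaw 5.76 F [ 0.3  0.3 -3.9] w 0.136 slide [ 0.08 -0.27 -0.08] turn [0.0009 0.0027 0.0063]
```

View pics/m3.png

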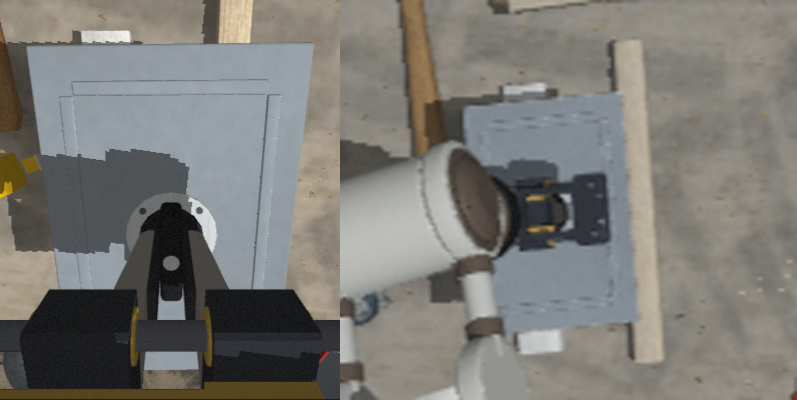

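The wrist view shows white strip columns 230–281 and pine columns 369–401 at row 35, both beyond the cover's far edge. I'll check the placement against these.

```bash
python3 -c "
from h import *
np.set_printoptions(precision=4,suppress=True)
c=load('pics/w3.png')
p=px2w(c,[(230,35),(281,35),(369,35),(401,35)],.018);print(p)
# model of lines from top cam at these x
for n,x0,y0,a in(('white',.5014,.3582,5.4),('pine',.5226,.2424,5.4)): print(n,y0+(p[:,0].mean()-x0)*np.tan(np.radians(a)))
q=px2w(c,[(178,44),(463,44)],.1592-.016+.004);print(q,q.mean(0))
rel(.512,.3,.036,5.1)
"
```

```text
[[0.6455 0.3971 0.018 ]
 [0.6503 0.3499 0.018 ]
 [0.6585 0.2684 0.018 ]
 [0.6615 0.2388 0.018 ]]
white 0.372618877839136
pine 0.2548148878181352
[[0.6176 0.3882 0.1472]
 [0.6334 0.2325 0.1472]] [0.6255 0.3103 0.1472]
t 7.0 pos [0.5115 0.2975 0.1592] yaw 5.76 F [ 0.3  0.3 -3.9] w 0.136 slide [ 0.11 -0.25 12.32] turn [0.0009 0.0027 0.0115]
```

Request:
jog_arm(slide=[[0.1, -0.2, 2.5], [0.1, -0.2, 5.5], [0.1, -0.2, 8.5], [0.1, -0.2, 10.5], [0.1, -0.2, 11.5]], turn=[[0, 0, 0.008], [0, 0, 0.008], [0, 0, 0.008], [0, 0, 0.008], [0, 0, 0.008]], fingers=[-1, -1, -1, -1, -1])

```text
time_s: 7.5
ee_pos: [0.5126, 0.2985, 0.044]
tcp_rot: [[0.996, 0.09, -0.003], [0.09, -0.996, -0.001], [-0.003, 0.001, -1.0]]
contact_force: [-0.8, -0.0, -4.1]
gripper_width: 0.143
grip_force: 40.0
```

Request:
jog_arm(slide=[[0, 0, 0.2], [0, 0, 0.4], [0, 0, 0.5], [0, 0, 0.6], [0, 0, 0.6]], turn=[[0, 0, 0], [0, 0, 0], [0, 0, 0], [0, 0, 0], [0, 0, 0]], fingers=[-1, -1, -1, -1, -1])

```text
time_s: 8.0
ee_pos: [0.5137, 0.3001, 0.0403]
tcp_rot: [[0.996, 0.091, 0.001], [0.091, -0.996, 0.0], [0.001, -0.0, -1.0]]
contact_force: [0.1, 0.4, -4.1]
gripper_width: 0.138
grip_force: 40.0
```

```bash
python3 -c "
from h import *
rel(.512,.3,.034,5.4);env.capture('top');rel(.512,.3,.034,5.4)"
```

```text
t 8.0 pos [0.5137 0.3001 0.0403] yaw 5.21 F [ 0.1  0.4 -4.1] w 0.138 slide [-0.17 -0.01  0.63] turn [-0.0002 -0.0011 -0.0033]
t 8.05 pos [0.5136 0.3001 0.0402] yaw 5.21 F [ 0.4 -0.3 -3.3] w 0.139 slide [-0.16 -0.01  0.61] turn [-0.0002 -0.0008 -0.0033]
```

Request:
jog_arm(slide=[[-0.1, 0, 0.1], [-0.1, 0, 0.2], [-0.1, 0, 0.3], [-0.1, 0, 0.4], [-0.1, 0, 0.4]], turn=[[0, 0, 0], [0, 0, 0], [0, 0, 0], [0, 0, 0], [0, 0, 0]], fingers=[-1, -1, -1, -1, -1])

```text
time_s: 8.55
ee_pos: [0.5121, 0.2998, 0.0353]
tcp_rot: [[0.996, 0.091, -0.0], [0.091, -0.996, -0.0], [-0.0, 0.0, -1.0]]
contact_force: [-0.3, -0.2, -4.7]
gripper_width: 0.14
grip_force: 40.0
```

Request:
jog_arm(slide=[[0, 0, 0.05], [0, 0, 0.1], [0, 0, 0.15], [0, 0, 0.2], [0, 0, 0.2]], turn=[[0, 0, 0], [0, 0, 0], [0, 0, 0], [0, 0, 0], [0, 0, 0]], fingers=[-1, -1, -1, -1, -1])

```text
time_s: 9.05
ee_pos: [0.5124, 0.2998, 0.0342]
tcp_rot: [[0.996, 0.091, -0.0], [0.091, -0.996, -0.0], [-0.0, 0.0, -1.0]]
contact_force: [-2.8, -2.0, 2.0]
gripper_width: 0.139
grip_force: 40.0
```

Request:
jog_arm(slide=[[0, 0, 0], [0, 0, 0], [0, 0, 0], [0, 0, 0], [0, 0, 0]], turn=[[0, 0, 0], [0, 0, 0], [0, 0, 0], [0, 0, 0], [0, 0, 0]], fingers=[-0.5, -0.3, -0.1, 0, 0])

```text
time_s: 9.55
ee_pos: [0.5124, 0.2999, 0.0337]
tcp_rot: [[0.996, 0.091, 0.0], [0.091, -0.996, 0.0], [0.0, -0.0, -1.0]]
contact_force: [0.2, -0.2, 0.7]
gripper_width: 0.5
grip_force: 0.0
```

Request:
jog_arm(slide=[[0, 0, -0.5], [0, 0, -2], [0, 0, -5], [0, 0, -9], [0, 0, -13]], turn=[[0, 0, 0], [0, 0, 0], [0, 0, 0], [0, 0, 0], [0, 0, 0]], fingers=[0, 0, 0, 0, 0])

```text
time_s: 10.05
ee_pos: [0.5122, 0.2998, 0.1661]
tcp_rot: [[0.996, 0.091, 0.001], [0.091, -0.996, 0.0], [0.001, -0.0, -1.0]]
contact_force: [0.3, 1.1, 1.1]
gripper_width: 0.505
grip_force: 0.0
```

```bash
python3 -c "
from h import *
c=cap('wrist','pics/w4.png');rel(.54,-.21,.25,5)"
```

```text
t 10.1 pos [0.5165 0.3014 0.1747] yaw 5.22 F [3.4 2.4 4.7] w 0.501 slide [-2.21 51.12 -7.73] turn [-0.0033 -0.0134  0.0038]
```

View pics/w4.png

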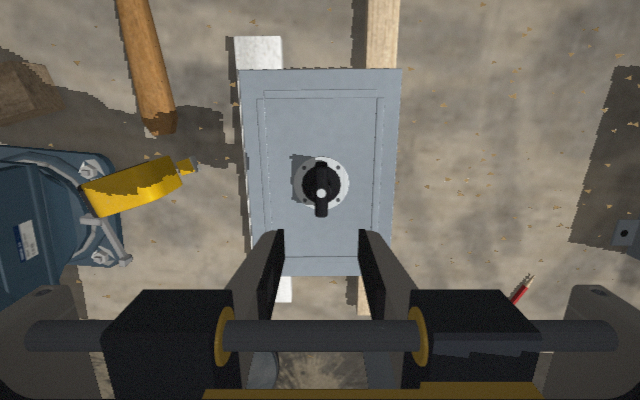

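The cover rests flat and centred across both strips: cover mid column is about 321 and strips mid about 320.5. Now back over the open box.

Request:
jog_arm(slide=[[0, 2, -4], [-0.5, 6, -7], [-1, 11, -8], [-1, 16, -8], [-1, 21, -8]], turn=[[0, 0, 0], [0, 0, 0], [0, 0, 0], [0, 0, 0], [0, 0, 0]], fingers=[0, 0, -0.5, -1, -1])

```text
time_s: 10.6
ee_pos: [0.5216, 0.0896, 0.2458]
tcp_rot: [[0.996, 0.091, 0.004], [0.091, -0.996, -0.0], [0.004, 0.001, -1.0]]
contact_force: [-0.2, -0.8, -0.2]
gripper_width: 0.26
grip_force: 0.0
```

Request:
jog_arm(slide=[[0, 5, 0], [0, 10, 0], [0, 15, 0], [0, 20, 0], [0, 24, 0]], turn=[[0, 0, 0], [0, 0, 0], [0, 0, 0], [0, 0, 0], [0, 0, 0]], fingers=[-1, -1, -1, -1, -1])

```text
time_s: 11.1
ee_pos: [0.543, -0.1507, 0.245]
tcp_rot: [[0.996, 0.089, 0.002], [0.089, -0.996, -0.001], [0.002, 0.001, -1.0]]
contact_force: [0.1, 0.8, -0.3]
gripper_width: 0.006
grip_force: 0.0
```

Request:
jog_arm(slide=[[-0.3, 3, 0], [-0.6, 5, 0], [-0.9, 6, 0], [-1, 6, 0], [-1, 6, 0]], turn=[[0, 0, 0], [0, 0, 0], [0, 0, 0], [0, 0, 0], [0, 0, 0]], fingers=[-1, -1, -1, -1, -1])

```text
time_s: 11.6
ee_pos: [0.5385, -0.2077, 0.2441]
tcp_rot: [[0.996, 0.091, 0.001], [0.091, -0.996, 0.0], [0.001, -0.0, -1.0]]
contact_force: [0.1, 0.3, -0.9]
gripper_width: 0.005
grip_force: 0.0
```

```bash
python3 -c "
from h import *
c=cap('wrist','pics/w5.png');rel(.54,-.21,.25,5)
b=c['color'][:280,160:500,::-1];cv2.imwrite('pics/w5c.png',cv2.resize(b,None,fx=2,fy=2,interpolation=cv2.INTER_CUBIC))"
```

```text
t 11.65 pos [ 0.5386 -0.2074  0.2439] yaw 5.26 F [ 0.2  0.3 -0. ] w 0.007 slide [ 0.12  0.27 -0.61] turn [-0.0002 -0.0004  0.0045]
```

View pics/w5c.png

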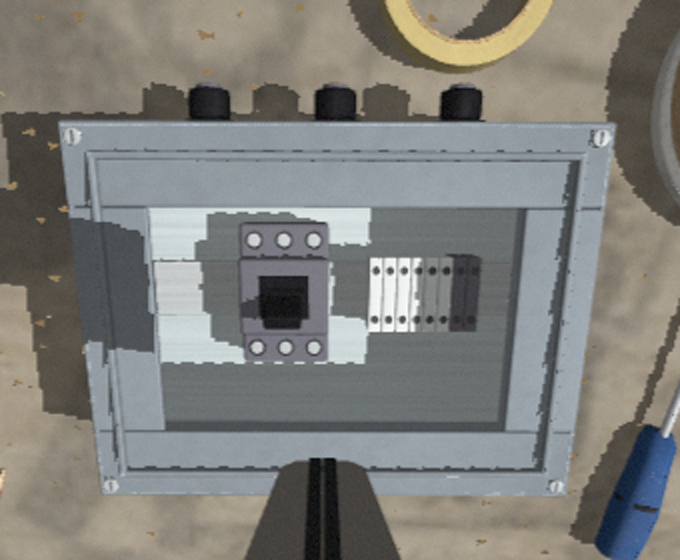

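The breaker body spans crop (239–328, 223–361). The black toggle is around (283,300), with its tip leaning down the image (−x) to about row 328.

```bash
python3 -c "
from h import *
np.set_printoptions(precision=4,suppress=True)
c=load('pics/w5.png')
f=lambda l,z:px2w(c,np.array(l)/2+[160,0],z)
print('slot',f([(283,277),(283,322),(258,290),(308,290)],.053))
print('body mid',f([(284,292)],.05)); 
print('tip lower edge',f([(282,328)],.073),f([(263,318),(300,318)],.075))
print('opening',f([(152,207),(523,207),(504,432),(162,432)],.1))
g=c['color'][125:175,275:330,::-1].astype(float);g=np.clip(g*3,0,255).astype(np.uint8)
cv2.imwrite('pics/tog.png',cv2.resize(g,None,fx=9,fy=9,interpolation=cv2.INTER_CUBIC))"
```

```text
slot [[ 0.5798 -0.1805  0.053 ]
 [ 0.5526 -0.1825  0.053 ]
 [ 0.5707 -0.1661  0.053 ]
 [ 0.5734 -0.196   0.053 ]]
body mid [[ 0.5705 -0.1816  0.05  ]]
tip lower edge [[ 0.553  -0.1831  0.073 ]] [[ 0.5582 -0.172   0.075 ]
 [ 0.5601 -0.1931  0.075 ]]
opening [[ 0.6141 -0.1149  0.1   ]
 [ 0.6312 -0.3007  0.1   ]
 [ 0.5107 -0.3132  0.1   ]
 [ 0.4931 -0.1214  0.1   ]]
```

View pics/tog.png

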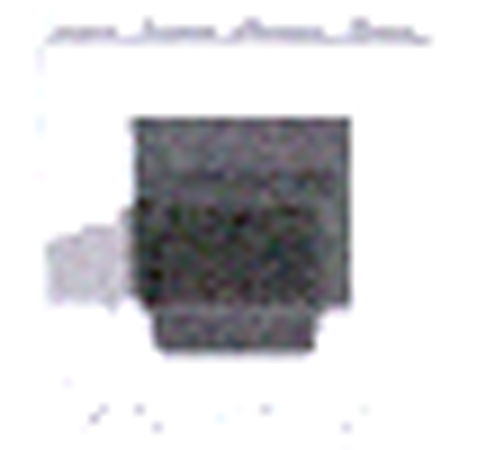

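```bash
python3 -c "
from h import *
rel(.527,-.185,.12,5);rel(.527,-.185,.064,5)"
```

```text
t 11.65 pos [ 0.5386 -0.2074  0.2439] yaw 5.26 F [ 0.2  0.3 -0. ] w 0.007 slide [-0.95 -2.33 12.39] turn [-0.0002 -0.0004  0.0045]
t 11.65 pos [ 0.5386 -0.2074  0.2439] yaw 5.26 F [ 0.2  0.3 -0. ] w 0.007 slide [-0.96 -2.33 17.99] turn [-0.0002 -0.0004  0.0045]
```

Request:
jog_arm(slide=[[-0.9, -2.3, 3], [-0.9, -2.3, 6], [-0.9, -2.3, 9], [-0.9, -2.3, 11], [-0.9, -2.3, 12.4]], turn=[[0, 0, 0], [0, 0, 0], [0, 0, 0], [0, 0, 0], [0, 0, 0]], fingers=[-1, -1, -1, -1, -1])

```text
time_s: 12.15
ee_pos: [0.5269, -0.1846, 0.118]
tcp_rot: [[0.996, 0.092, -0.002], [0.092, -0.996, 0.001], [-0.002, -0.001, -1.0]]
contact_force: [-1.4, -0.4, -0.3]
gripper_width: 0.006
grip_force: 0.0
```

Request:
jog_arm(slide=[[0, 0, 1.5], [0, 0, 3], [0, 0, 4.5], [0, 0, 5.5], [0, 0, 5.5]], turn=[[0, 0, 0], [0, 0, 0], [0, 0, 0], [0, 0, 0], [0, 0, 0]], fingers=[-1, -1, -1, -1, -1])

```text
time_s: 12.65
ee_pos: [0.5264, -0.1858, 0.0628]
tcp_rot: [[0.996, 0.091, -0.003], [0.091, -0.996, 0.002], [-0.002, -0.002, -1.0]]
contact_force: [-0.5, 0.2, 0.2]
gripper_width: 0.007
grip_force: 0.0
```

```bash
python3 -c "
from h import *
rel(.562,-.182,.064,5)"
```

```text
t 12.65 pos [ 0.5264 -0.1858  0.0628] yaw 5.2 F [-0.5  0.2  0.2] w 0.007 slide [ 3.58 -0.05 -0.13] turn [-0.0019  0.0025  0.0034]
```

Request:
jog_arm(slide=[[0.5, 0, 0], [1, 0, 0], [1.5, 0, 0], [2, 0, 0], [2.4, 0, 0]], turn=[[0, 0, 0], [0, 0, 0], [0, 0, 0], [0, 0, 0], [0, 0, 0]], fingers=[-1, -1, -1, -1, -1])

```text
time_s: 13.15
ee_pos: [0.5519, -0.1844, 0.065]
tcp_rot: [[0.996, 0.091, 0.0], [0.091, -0.996, -0.0], [0.0, 0.0, -1.0]]
contact_force: [-2.9, -0.5, 2.4]
gripper_width: 0.005
grip_force: 1.1
```

Request:
jog_arm(slide=[[0.2, 0, 0], [0.4, 0, 0], [0.6, 0, 0], [0.8, 0, 0], [1, 0, 0]], turn=[[0, 0, 0], [0, 0, 0], [0, 0, 0], [0, 0, 0], [0, 0, 0]], fingers=[-1, -1, -1, -1, -1])

```text
time_s: 13.65
ee_pos: [0.5613, -0.1833, 0.0646]
tcp_rot: [[0.996, 0.091, -0.0], [0.091, -0.996, -0.0], [-0.0, 0.0, -1.0]]
contact_force: [-5.1, -1.7, 3.0]
gripper_width: 0.005
grip_force: 3.7
```

Request:
jog_arm(slide=[[0.05, 0, 0], [0.1, 0, 0], [0.15, 0, 0], [0.2, 0, 0], [0.2, 0, 0]], turn=[[0, 0, 0], [0, 0, 0], [0, 0, 0], [0, 0, 0], [0, 0, 0]], fingers=[-1, -1, -1, -1, -1])

```text
time_s: 14.15
ee_pos: [0.5616, -0.1833, 0.0644]
tcp_rot: [[0.996, 0.091, -0.004], [0.091, -0.996, 0.0], [-0.004, -0.0, -1.0]]
contact_force: [-9.3, -1.4, 7.3]
gripper_width: 0.007
grip_force: 5.8
```

Request:
jog_arm(slide=[[0.05, 0, 0], [0.1, 0, 0], [0.15, 0, 0], [0.15, 0, 0], [0.15, 0, 0]], turn=[[0, 0, 0], [0, 0, 0], [0, 0, 0], [0, 0, 0], [0, 0, 0]], fingers=[-1, -1, -1, -1, -1])

```text
time_s: 14.65
ee_pos: [0.5618, -0.1833, 0.0644]
tcp_rot: [[0.996, 0.091, -0.007], [0.091, -0.996, 0.0], [-0.007, -0.001, -1.0]]
contact_force: [-14.3, -1.3, 10.3]
gripper_width: 0.005
grip_force: 8.4
```

The position no longer advances while the force climbs to 14 N, so the toggle is on its stop. I'll back off, rise and check.

Request:
jog_arm(slide=[[-0.5, 0, 0], [-1.2, 0, 0], [-2, 0, 0], [-2.5, 0, -1], [-2.5, 0, -3]], turn=[[0, 0, 0], [0, 0, 0], [0, 0, 0], [0, 0, 0], [0, 0, 0]], fingers=[-1, -1, -1, -1, -1])

```text
time_s: 15.15
ee_pos: [0.538, -0.1844, 0.0936]
tcp_rot: [[0.996, 0.09, -0.003], [0.09, -0.996, 0.002], [-0.003, -0.002, -1.0]]
contact_force: [-0.0, 0.2, -1.2]
gripper_width: 0.005
grip_force: 0.0
```

Request:
jog_arm(slide=[[0, 0, -4], [0, 0, -8], [0, 0, -12], [0, 0, -15], [0, 0, -15.5]], turn=[[0, 0, 0], [0, 0, 0], [0, 0, 0], [0, 0, 0], [0, 0, 0]], fingers=[-1, -1, -1, -1, -1])

```text
time_s: 15.65
ee_pos: [0.542, -0.1864, 0.2554]
tcp_rot: [[0.996, 0.091, 0.009], [0.091, -0.996, -0.005], [0.008, 0.006, -1.0]]
contact_force: [0.1, 0.4, 0.2]
gripper_width: 0.008
grip_force: 0.0
```

```bash
python3 -c "
from h import *
cap('wrist');c=cap('wrist','pics/w6.png');rel(.5,-.2,.25,5);d=cap('top','pics/top6.png')
v=c['R'];a=px2w(c,[(320,200)],.06);p=w2px(c,[[.569,-.182,.053]])[0].astype(int);print(p)
g=c['color'][p[1]-35:p[1]+35,p[0]-35:p[0]+35,::-1].astype(float)*2.5
g=cv2.resize(np.clip(g,0,255).astype(np.uint8),(400,400),interpolation=cv2.INTER_CUBIC)
b=cv2.resize(d['color'][155:295,140:280,::-1],(400,400),interpolation=cv2.INTER_CUBIC)
cv2.imwrite('pics/m6.png',np.hstack([g,b]))"
```

```text
t 15.75 pos [ 0.5403 -0.1855  0.2507] yaw 5.2 F [ 0.7 -0.3 -0.7] w 0.007 slide [-4.14  1.08  0.06] turn [ 0.0014 -0.0022  0.0035]
[319 151]
```

View pics/m6.png

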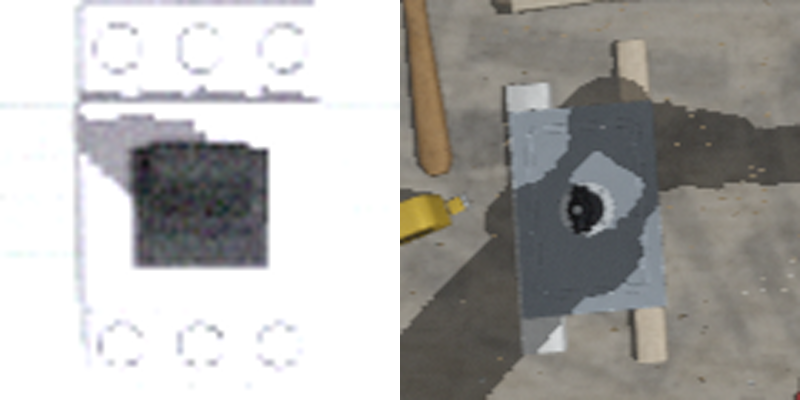

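The toggle now leans to the far end of its slot, with the tip at the top edge (row 145) and the lower part clear. The cover lies squarely across both strips.

```bash
python3 -c "
from rig import env
print(env.hand_in())"
```

```text
the job is handed in; nothing more can be done
None
```

The knob was turned to its stop, the cover set down flat and centred across the two strips, the toggle pushed over to its stop, and the job was handed in at about 16 s of the 58 s allowed; no verdict was returned.

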